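# Turn the sample queue round for the grinder

## Robot

A 6-joint arm with a two-finger parallel gripper is mounted at the origin on the work surface. World frame = base frame: x ahead of the robot, y to its left, z up, the work surface at z = 0. Lengths are in m, angles in rad, forces in N, time in s.
With the tool pointing down it reaches from about 0.25 to 0.775 m from the base axis. Payload 4 kg.
Tool frame: the origin (TCP) lies at the centre of the arm's flange, where the gripper is bolted on; the fingertips stand 199 mm ahead of it and the grasp point (between the pads) lies 180 mm ahead of it; z points along the fingers, y is the line along which they close (so a half turn about z gives the same grasp; the last joint's range is limited). The gripper opens to 94 mm and grips with 3 to 60 N. Pads are 16 mm wide; open, the fingers measure 119 mm over their backs; the gripper's body (75 mm by 177 mm) begins 78 mm behind the grasp point.
Start: joints at [-1.234, 0.087, 1.371, -0, 1.684, -0.103], TCP at [0.234, -0.498, 0.405] pointing down, gripper open.
Joint ranges: [-3.1, 3.1], [-0.76, 2.03], [0.27, 2.55], [-1.08, 4.22], [0.17, 2.65], [-2.57, 2.57]. Speed limits (rad/s): [2.79, 2.79, 3.14, 3.14, 3.14, 3.14].

## Interface

Orientations are given as [roll, pitch, yaw] about the fixed x, y, z axes, in that order (R = Rz(yaw) Ry(pitch) Rx(roll)).
In Python, from bench import robot, eyes, models gives the robot as it stands.
- The arm moves only by the tool step_arm, never from a script. Its argument "commands" is a list that holds one entry, the list of rows, each a list of 7 numbers: the shift along the tool's x, y, z in mm, then the turn, a rotation vector about the tool's x, y, z in rad, then the finger opening in mm, from 0 to 94. In form: [[[tx, ty, tz, wx, wy, wz, gripper], ...]]. A call has 1 to 20 rows; each row shifts and turns the commanded pose from where the row before left it, along the tool's axes as they then stand; what a row does not reach is not made up. A row lasts 1/8 s, in which the tool goes at most 62.5 mm and 10.7 degrees, less where a joint would pass 70% of its speed; a pose out of reach is approached as far as the arm can. A call is refused whole if a number of a shift passes 62.5 or a number of a turn 0.188, either way. A call with a gripper value outside its range is refused whole. The fingers move at their own pace and stop on an object; the grip force is fixed at half the most. Time passes only in rows, so rows that do not move let the fingers close. It gives the time, the measured TCP pose, the force, the opening and the grip force at its end, in the units of the state.
- robot.get_obs(): the state, without advancing time (a new reading comes with each control period).
- eyes.snapshot(name): name is "side" or "top" or "wrist"; returns a dict with "color" (480x640x3 uint8, red, green, blue), "camera_matrix" (3x3 intrinsics, pixels), "eye" and "rotation" of the camera in the world; the wrist camera has in their place "tool_from_camera" (4x4, takes a point from camera to tool coordinates, whose origin is the TCP and whose axes are the flange's). Camera axes: x right, y up, looking along -z (the intrinsics and any distortion apply to the point x, -y, -z); pixel columns grow to the right and rows downward; lengths in m; the calibration is good to about 2 mm. The wrist camera is an equidistant fisheye: a pixel r from the principal point sees the ray r / f radians off the axis. A picture is of the moment at which its call begins: read the wrist's pose just before it. There is no depth.
- robot.close_job(): hands the job in; it is judged then, once.
Trained networks look in a picture, given as the dict that the camera call returned (one of the last four; its "shot" number tells which), for a name from the list of things; names that differ only in an ending like _2 or _b are one class to them, and where a whole thing is asked for, a point or a joint stands for the part that bears it (a point fixed in the world has none). Each returns a list of dicts, best first, with "confidence" (0 to 1); they miss things now and then, are a little off and sometimes report something else, mostly with a low value. They report only what shows in the picture. A call takes as long as a camera call. They do not tell look-alikes from the thing itself.
- models.masks_of(picture, query): "mask" (480x640 bool, what is visible of it) and "xy" ([column, row] in pixels, amid what is visible of it).
- models.tip_of(picture, query): "xy" ([column, row] in pixels: a listed point, or the origin of a listed thing).
The state is a dict: "time": time; "joint_positions": joint angles; "qvel": joint speeds; "joint_torque": joint torques, N m; "tool_pos": TCP position; "ee_rot": TCP orientation; "wrist_force": force on the tool from outside, world axes, zero at the start; "wrist_torque": the same for the moment, N m; "width": finger opening in m; "finger_force": force on a finger pad.
Only numpy, scipy, OpenCV 4.12 (cv2) and the standard library are available. Lean on these libraries where they do the work, as an engineer would, in place of code of your own. Each camera call takes 0.05 s, during which the arm holds its last target. There are 200 camera calls.

## Task

The four sample jars stand in a row on the intake rack (flat grey tray with black rubber pads); move them all to the grinding rack (white tray with four ribbed compartments) in reverse order: the jar nearest the black ball knob on the intake rack goes into the compartment farthest from the ball knob on the grinding rack, the next one into the next compartment, and so on, until the jar farthest from the intake knob stands nearest the grinding rack's knob. Stand each jar upright on the floor of its own compartment, setting it down rather than dropping it, never knock a jar over, and leave the mortar bowl, the beaker and the brush where they are.

Things in the scene. Friction and masses are not known exactly. Their poses are not given: they have to be found in the camera images.
- intake_rack: fixed flat grey tray 74 (x) x 306 (y) x 10 mm, level, any yaw, left or right of centre. Origin: table height, middle of its row of four places at y = -96, -32, +32, +96 mm (x = 0). A black ball knob (28 mm ball, top 62 mm above the table) stands at y = +150 mm; the tray spans y = -134 to +172 mm.
- grinding_rack: fixed white tray, same size, span and black ball knob (at y = +150 mm) as the intake rack, any yaw, on the other side. Origin: table height, middle of its row of four compartments centred at y = -96, -32, +32, +96 mm (x = 0), empty at the start. Each is 56 x 56 mm inside, floor 10 mm above the table; steel ribs around it 6 to 8 mm thick, tops 20 mm above the table.
- jar_tall: tall slim steel can, 38 mm diameter up to 66 mm, then a stepped lid of 33 mm diameter, 78 mm high in all, about 0.2 kg. Stands upright, closed and rigid (lid does not come off), within 3 mm of its pad's centre. Origin: centre of its underside, z up along its axis; its yaw is arbitrary (round).
- jar_short: short wide plain steel can, 46 mm diameter, 54 mm high, with a thin dark disc on its flat top, about 0.22 kg. Stands upright, closed and rigid (lid does not come off), within 3 mm of its pad's centre. Origin: centre of its underside, z up along its axis; its yaw is arbitrary (round).
- jar_bottle: white plastic bottle: body 42 mm diameter up to 46 mm, sloping shoulder to 54 mm, small grey cap 24 mm diameter, 70 mm high in all, about 0.12 kg. Stands upright, closed and rigid (lid does not come off), within 3 mm of its pad's centre. Origin: centre of its underside, z up along its axis; its yaw is arbitrary (round).
- jar_mushroom: white plastic jar with an overhanging grey lid: body 36 mm diameter up to 40 mm, lid 47 mm diameter from 40 to 62 mm, its height in all, about 0.13 kg. Stands upright, closed and rigid (lid does not come off), within 3 mm of its pad's centre. Origin: centre of its underside, z up along its axis; its yaw is arbitrary (round).
- pad_tall: fixed black rubber pad 56 x 56 x 4 mm on the intake rack, on which the tall slim can stands at every start. Origin: centre of its underside (its top is 4 mm higher, 14 mm above the table); axes parallel to the intake rack's. It stays, so it keeps marking where that jar came from. Its place in the row varies.
- pad_short: fixed black rubber pad 56 x 56 x 4 mm on the intake rack, on which the short wide can stands at every start. Origin: centre of its underside (its top is 4 mm higher, 14 mm above the table); axes parallel to the intake rack's. It stays, so it keeps marking where that jar came from. Its place in the row varies.
- pad_bottle: fixed black rubber pad 56 x 56 x 4 mm on the intake rack, on which the bottle stands at every start. Origin: centre of its underside (its top is 4 mm higher, 14 mm above the table); axes parallel to the intake rack's. It stays, so it keeps marking where that jar came from. Its place in the row varies.
- pad_mushroom: fixed black rubber pad 56 x 56 x 4 mm on the intake rack, on which the overhanging-lid jar stands at every start. Origin: centre of its underside (its top is 4 mm higher, 14 mm above the table); axes parallel to the intake rack's. It stays, so it keeps marking where that jar came from. Its place in the row varies.
Mind the look-alikes: they are no part of the job. What is shaped like the jar_bottle but pink is not meant.

How it is judged:
By the outcome, as a careful person would: the job done as asked, in the order asked, and still so for the second after the job is handed in, with the robot touching nothing.
It also fails if it takes over 118 s, if anything falls off the work surface, if the arm or the gripper's body presses on something with over 40 N, if the wrist force passes 120 N, or if a joint passes its speed limit or range.

## Working session

There is one attempt and no reset: what is moved stays moved. The work goes in short steps, Python scripts to look and compute and a tool call to move; the robot and the scene stay as the last step left them, time stands still between calls to the robot, and variables do not carry over. Pictures are saved under pics/ and viewed, at most 14 in all, crops included, and the job is handed in when it is done.

Besides the shell and the picture viewer there is one more tool, called after ">>>" as name([rows], argument=value, ...), one row to a line, values as JSON. step_arm: Moves the arm, as the interface text tells. Its arguments: {"type":"object","properties":{"commands":{"type":"array"}},"required":["commands"]}

```bash
mkdir -p pics; ls; python3 - <<'E'
from bench import robot, eyes, models
import cv2, numpy as np
o=robot.get_obs(); print(o['time'],o['tool_pos'],o['ee_rot'],o['width'])
for n in ("top","side"):
    p=eyes.snapshot(n); cv2.imwrite(f"pics/{n}0.png",p['color'][:,:,::-1]); print(n,p['eye'],np.round(p['rotation'],3).tolist(),p['camera_matrix'].tolist())
    for q in ("intake_rack","grinding_rack","jar_tall","jar_short","jar_bottle","jar_mushroom"):
        print(q,[(np.round(r['xy']).tolist(),round(r['confidence'],2)) for r in models.tip_of(p,q)[:3]])
E
```

```text
pics
0.0 [ 0.23412121 -0.49755723  0.40353335] [-3.13944708e+00 -2.38425484e-04  4.39793703e-01] 0.094127360766298
top [ 0.29036043 -0.02677807  1.04811255] [0.201, 0.005, -1.558] [[593.6716174981226, 0.0, 317.35272593238113], [0.0, 593.6716174981226, 237.44807491606392], [0.0, 0.0, 1.0]]
intake_rack [([200.0, 238.0], 0.65)]
grinding_rack [([408.0, 208.0], 0.92), ([200.0, 237.0], 0.43)]
jar_tall [([216.0, 245.0], 0.61)]
jar_short [([246.0, 253.0], 0.56)]
jar_bottle [([180.0, 230.0], 0.69), ([188.0, 328.0], 0.63)]
jar_mushroom [([150.0, 214.0], 0.96)]
side [ 0.43256738 -0.64417014  0.77529312] [0.735, -0.012, -0.082] [[524.0312734718408, 0.0, 314.2578705397566], [0.0, 524.0312734718408, 247.9689836187926], [0.0, 0.0, 1.0]]
intake_rack [([312.0, 199.0], 0.78), ([322.0, 169.0], 0.6), ([315.0, 186.0], 0.17)]
grinding_rack [([359.0, 355.0], 0.8)]
jar_tall [([304.0, 204.0], 0.71), ([300.0, 226.0], 0.23)]
jar_short [([293.0, 225.0], 0.79)]
jar_bottle [([234.0, 201.0], 0.9), ([313.0, 186.0], 0.58)]
jar_mushroom [([325.0, 168.0], 0.72)]
```

View pics/top0.png

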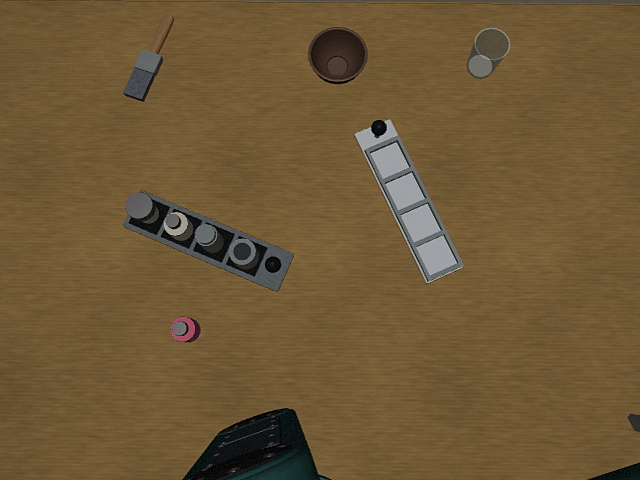

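View pics/side0.png

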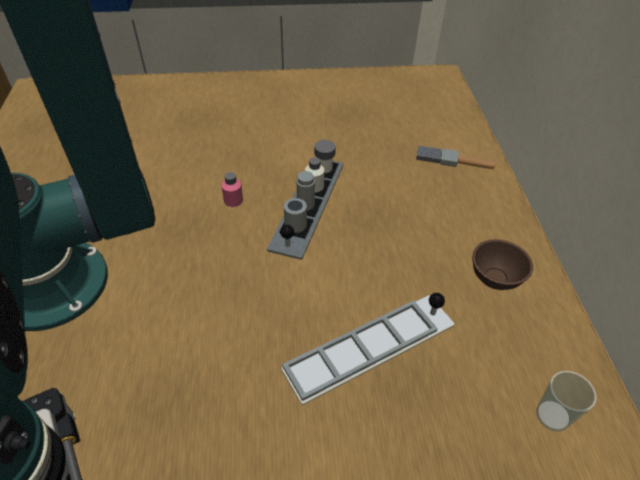

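```bash
cat > h.py <<'E'
from bench import robot, eyes, models
import cv2, numpy as np
from scipy.spatial.transform import Rotation as Ro
def ray(p,uv):
    K=p['camera_matrix']; uv=np.atleast_2d(np.array(uv,float))
    d=np.c_[(uv[:,0]-K[0,2])/K[0,0],-(uv[:,1]-K[1,2])/K[1,1],-np.ones(len(uv))]
    R=np.array(p['rotation']); R=R if R.shape==(3,3) else Ro.from_euler('xyz',R).as_matrix()
    return np.array(p['eye']),d@R.T
def toz(p,uv,z):
    e,d=ray(p,uv); return (e+d*((z-e[2])/d[:,2:]))[:,:2]
E
python3 - <<'E'
from h import *
for n in ("top","side"):
    p=eyes.snapshot(n)
    for q in ("grinding_rack","intake_rack"):
        for r in models.masks_of(p,q)[:2]:
            m=r['mask'].astype(np.uint8); c=max(cv2.findContours(m,0,1)[0],key=len)[:,0]
            w=toz(p,c,0.01)*1000
            b=cv2.minAreaRect(w.astype(np.float32)); print(n,q,round(r['confidence'],2),np.round(b[0]),np.round(b[1]),round(b[2],1),m.sum())
    for q,h in (("jar_short",54),("jar_tall",78),("jar_bottle",70),("jar_mushroom",62)):
        for r in models.masks_of(p,q)[:2]:
            print(n,q,round(r['confidence'],2),np.round(toz(p,r['xy'],.014+h/2000)*1000), [np.round(toz(p,t['xy'],.014)[0]*1000).tolist() for t in models.tip_of(p,q)[:2]])
p=eyes.snapshot("top"); print("knobs",toz(p,[[273,264],[379,128]],.048)*1000)
E
```

```text
top grinding_rack 0.9 [ 579. -179.] [313.  78.] 24.7 6977
top grinding_rack 0.29 [468. 106.] [57. 57.] 67.1 341
top intake_rack 0.68 [496. 177.] [309.  77.] 67.8 3034
top jar_short 0.72 [[469. 102.]] [[465.0, 106.0], [554.0, -186.0]]
top jar_tall 0.76 [[492. 160.]] [[491.0, 164.0]]
top jar_bottle 0.87 [[337. 199.]] [[338.0, 201.0], [514.0, 226.0]]
top jar_bottle 0.64 [[510. 222.]] [[338.0, 201.0], [514.0, 226.0]]
top jar_mushroom 0.64 [[548. 280.]] [[537.0, 280.0]]
side grinding_rack 0.96 [ 584. -176.] [329.  82.] 24.7 7631
side intake_rack 0.74 [497. 177.] [318.  76.] 67.4 1484
side jar_short 0.74 [[478.  52.]] [[462.0, 113.0]]
side jar_short 0.52 [[519. 244.]] [[462.0, 113.0]]
side jar_tall 0.72 [[496. 178.]] [[482.0, 165.0], [491.0, 170.0]]
side jar_bottle 0.64 [[526. 237.]] [[340.0, 187.0], [514.0, 220.0]]
side jar_bottle 0.58 [[340. 184.]] [[340.0, 187.0], [514.0, 220.0]]
side jar_mushroom 0.88 [[545. 300.]] [[537.0, 278.0]]
knobs [[ 447.3161748    55.52774687]
 [ 695.12561449 -127.02279151]]
```

>>> step_arm([
  [[54,-18,0,0,0,0,94],[54,-18,0,0,0,0,94],[54,-18,0,0,0,0,94],[54,-18,0,0,0,0,94],[54,-18,0,0,0,0,94],[54,-18,0,0,0,0,94],[54,-18,0,0,0,0,94],[54,-18,0,0,0,0,94],[0,0,0,0,0,0,94],[0,0,0,0,0,0,94]],
])

```text
time: 3.25
tool_pos: [0.5636, -0.1836, 0.4045]
ee_rot: [3.141, 0.001, 0.44]
wrist_force: [-0.4, -0.4, -0.5]
width: 0.0934
finger_force: 0.0
```

```bash
cat >> h.py <<'E'
def T(o):
    M=np.eye(4); M[:3,:3]=Ro.from_euler('xyz',o['ee_rot']).as_matrix(); M[:3,3]=o['tool_pos']; return M
def wproj(p,M,P):
    C=M@np.array(p['tool_from_camera']); P=np.atleast_2d(P)
    c=(P-C[:3,3])@C[:3,:3]; v=np.c_[c[:,0],-c[:,1],-c[:,2]]
    s=np.hypot(v[:,0],v[:,1]); th=np.arctan2(s,v[:,2]); K=p['camera_matrix']
    return np.c_[K[0,2]+K[0,0]*th*v[:,0]/s,K[1,2]+K[1,1]*th*v[:,1]/s]
def rack(x,y,u,L):  # rack local (mm) -> world m; u = direction angle (deg) of local +y
    L=np.atleast_2d(np.array(L,float)); a=np.deg2rad(u-90)
    return np.c_[(x+L[:,0]*np.cos(a)-L[:,1]*np.sin(a))/1e3,(y+L[:,0]*np.sin(a)+L[:,1]*np.cos(a))/1e3,L[:,2]/1e3]
G=[562,-187,24.7]; I=[503,194.6,247.8]
E
python3 - <<'E'
from h import *
o=robot.get_obs(); M=T(o); print(o['time'],o['tool_pos'],o['ee_rot'],o['joint_positions'])
p=eyes.snapshot("wrist"); print(p['camera_matrix'],np.round(p['tool_from_camera'],3))
im=p['color'][:,:,::-1].copy()
for L in [(sx*28,c+sy*28,10) for c in(-96,-32,32,96) for sx in(-1,1) for sy in(-1,1)]:
    q=wproj(p,M,rack(*G,[L]))[0]; cv2.circle(im,tuple(np.int32(np.round(q))),2,(0,0,255),1)
cv2.imwrite("pics/w1.png",im)
np.savez("w1.npz",M=M,K=p['camera_matrix'],t=p['tool_from_camera'],c=p['color'])
E
```

```text
3.25 [ 0.56358705 -0.18361176  0.4044557 ] [3.14146034e+00 1.04494958e-03 4.40032896e-01] [-4.10357543e-01  1.83038330e-01  1.26395197e+00 -8.79397248e-04
  1.69519221e+00  7.20296964e-01]
[[371.64829954   0.         313.40443541]
 [  0.         371.64829954 238.18826828]
 [  0.           0.           1.        ]] [[-0.001  0.972  0.237  0.069]
 [ 1.     0.001  0.001  0.   ]
 [ 0.     0.237 -0.972  0.019]
 [ 0.     0.     0.     1.   ]]
```

View pics/w1.png

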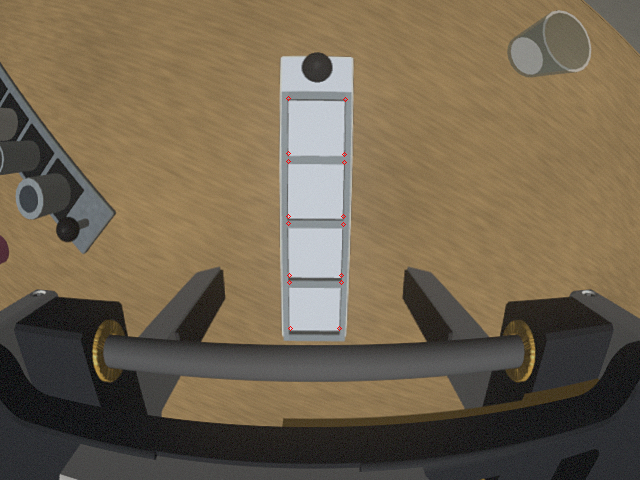

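>>> step_arm([
  [[15.2,-52.6,0,0,0,0,94],[15.2,-52.6,0,0,0,0,94],[15.2,-52.6,0,0,0,0,94],[15.2,-52.6,0,0,0,0,94],[15.2,-52.6,0,0,0,0,94],[15.2,-52.6,0,0,0,0,94],[15.2,-52.6,0,0,0,0,94],[0,0,0,0,0,-0.1858,94],[0,0,0,0,0,-0.1858,94],[0,0,0,0,0,-0.1858,94],[0,0,0,0,0,-0.1858,94],[0,0,0,0,0,0,94],[0,0,0,0,0,0,94]],
])

```text
time: 4.92
tool_pos: [0.5033, 0.194, 0.4049]
ee_rot: [3.141, -0.0, 1.179]
wrist_force: [0.7, -0.1, 0.3]
width: 0.0941
finger_force: 0.0
```

```bash
python3 - <<'E'
from h import *
from scipy.optimize import least_squares
o=robot.get_obs(); M=T(o); print(o['time'],o['tool_pos'],o['ee_rot'])
p=eyes.snapshot("wrist")
im=p['color'][:,:,::-1].copy()
t=np.linspace(0,2*np.pi,60)
for c,d,z in((96,46,68),(32,33,92),(-32,24,84),(-96,47,76)):
    L=np.c_[d/2*np.cos(t),c+d/2*np.sin(t),0*t+z]
    for q in wproj(p,M,rack(*I,L)): cv2.circle(im,tuple(np.int32(np.round(q))),0,(0,0,255),-1)
for L in [(-37,-134,10),(37,-134,10),(-37,172,10),(37,172,10)]:
    cv2.circle(im,tuple(np.int32(np.round(wproj(p,M,rack(*I,[L]))[0]))),2,(0,255,0),1)
cv2.imwrite("pics/w2.png",im)
# grinding fit
w=np.load("w1.npz"); P=dict(camera_matrix=w['K'],tool_from_camera=w['t'])
c=w['c'].astype(int); m=((c.min(2)>185)).astype(np.uint8); n,l,s,ce=cv2.connectedComponentsWithStats(m)
pts=np.array([[0,y,10] for y in (96,32,-32,-96)]); pr=wproj(P,w['M'],rack(*G,pts))
obs=np.array([ce[1:][np.argmin(np.hypot(*(ce[1:]-q).T)+1e3*(s[1:,4]<1500))] for q in pr]); print(pr,obs)
def f(a): return (wproj(P,w['M'],rack(*a,pts))-obs).ravel()
r=least_squares(f,G); print(r.x,np.round(r.fun,1))
E
```

```text
4.925 [0.5033005  0.19401091 0.40487836] [ 3.14116912e+00 -3.70108060e-05  1.17870470e+00]
[[316.28899953 125.47658074]
 [315.75970893 188.7216729 ]
 [315.2135277  249.75655845]
 [314.68238604 305.72184141]] [[315.78363759 127.66970926]
 [315.11975224 190.79490709]
 [314.74264121 252.37549722]
 [313.98538724 308.53239162]]
[ 559.40926958 -187.55248819   24.64845432] [-0.   0.4  0.1  0.5 -0.1 -0.2  0.1 -0.7]
```

View pics/w2.png

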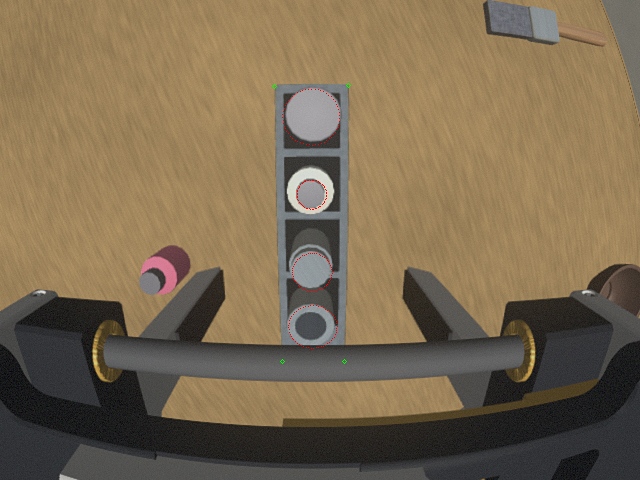

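>>> step_arm([
  [[-47.8,0,0,0,0,0,94],[-47.8,0,0,0,0,0,94],[0,0,50,0,0,0,94],[0,0,50,0,0,0,94],[0,0,40,0,0,0,94],[0,0,20,0,0,0,94],[0,0,13,0,0,0,94],[0,0,0,0,0,0,94],[0,0,0,0,0,0,94]],
])

```text
time: 6.1
tool_pos: [0.4677, 0.1066, 0.2329]
ee_rot: [3.14, -0.001, 1.183]
wrist_force: [-0.4, 1.2, -0.2]
width: 0.0941
finger_force: 0.0
```

>>> step_arm([
  [[0,0,0,0,0,0,30],[0,0,0,0,0,0,30],[0,0,0,0,0,0,30],[0,0,0,0,0,0,30],[0,0,0,0,0,0,30],[0,0,0,0,0,0,30],[0,0,0,0,0,0,30],[0,0,0,0,0,0,30]],
])

```text
time: 7.1
tool_pos: [0.4669, 0.1066, 0.2316]
ee_rot: [-3.141, 0.0, 1.183]
wrist_force: [-2.0, 1.9, 0.5]
width: 0.0455
finger_force: 30.0
```

>>> step_arm([
  [[0,0,-30,0,0,0,30],[0,0,-50,0,0,0,30],[0,0,-50,0,0,0,30],[-25,11,0,0,0,0,30],[-51.2,22,0,0,0,0,30],[-51.2,22,0,0,0,0,30],[-51.2,22,0,0,0,0,30],[-51.2,22,0,0,0,0,30],[-51.2,22,0,0,0,0,30],[-26,11,0,0,0,0,30],[0,0,0,0,0,0.187,30],[0,0,0,0,0,0.187,30],[0,0,0,0,0,0.187,30],[0,0,0,0,0,0.187,30],[0,0,0,0,0,0,30],[0,0,0,0,0,0,30]],
])

```text
time: 9.1
tool_pos: [0.4732, -0.2277, 0.361]
ee_rot: [-3.141, 0.001, 0.437]
wrist_force: [-0.3, -0.2, -2.5]
width: 0.0453
finger_force: 30.0
```

>>> step_arm([
  [[0,0,50,0,0,0,30],[0,0,40,0,0,0,30],[0,0,0,0,0,0,30],[0,0,0,0,0,0,30]],
])

```text
time: 9.6
tool_pos: [0.4738, -0.228, 0.2734]
ee_rot: [3.139, -0.001, 0.436]
wrist_force: [0.5, 0.1, -2.1]
width: 0.0456
finger_force: 30.0
```

```bash
sed -i 's/^G=.*/G=[560.5,-187.4,24.65]; I=[503,194.6,247.8]/' h.py; python3 - <<'E'
from h import *
o=robot.get_obs(); M=T(o); print(o['time'],o['tool_pos'],o['ee_rot'],o['wrist_force'])
p=eyes.snapshot("wrist"); im=p['color'][:,:,::-1].copy()
for L in [(sx*28,c+sy*28,10) for c in(-96,-32,32,96) for sx in(-1,1) for sy in(-1,1)]:
    q=wproj(p,M,rack(*G,[L]))[0]; cv2.circle(im,tuple(np.int32(np.round(q))),2,(0,0,255),1)
cv2.imwrite("pics/w3.png",im)
E
```

```text
9.6 [ 0.47378891 -0.22795279  0.27335205] [ 3.13918190e+00 -1.44046215e-03  4.35841933e-01] [ 0.50209046  0.05134074 -2.08163767]
```

View pics/w3.png

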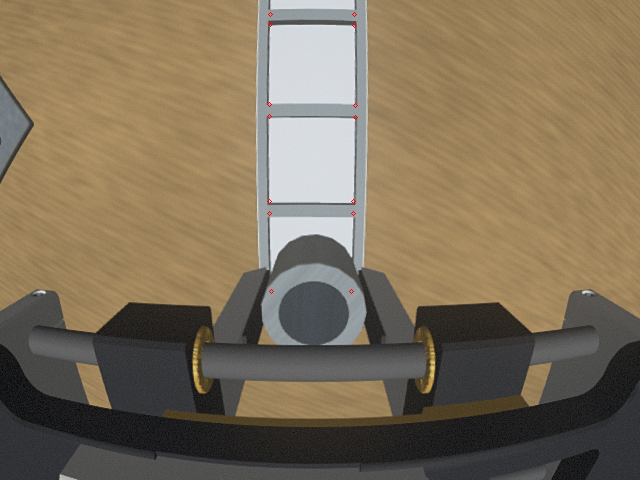

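>>> step_arm([
  [[0,0,25,0,0,0,30],[0,0,12,0,0,0,30],[0,0,4,0,0,0,30],[0,0,1,0,0,0,30],[0,0,0,0,0,0,30],[0,0,0,0,0,0,30]],
])

```text
time: 10.4
tool_pos: [0.4734, -0.2277, 0.2303]
ee_rot: [3.141, -0.001, 0.435]
wrist_force: [-0.1, -0.1, -3.6]
width: 0.0453
finger_force: 30.0
```

>>> step_arm([
  [[0,0,1,0,0,0,30],[0,0,1,0,0,0,30],[0,0,0,0,0,0,30]],
])

```text
time: 10.78
tool_pos: [0.4732, -0.2276, 0.2277]
ee_rot: [3.141, 0.0, 0.435]
wrist_force: [-0.1, -0.0, -2.1]
width: 0.0457
finger_force: 30.0
```

>>> step_arm([
  [[0,0,0.7,0,0,0,30],[0,0,0,0,0,0,30]],
])

```text
time: 11.02
tool_pos: [0.4732, -0.2276, 0.2276]
ee_rot: [3.141, -0.0, 0.435]
wrist_force: [-1.0, 0.4, 2.0]
width: 0.0454
finger_force: 30.0
```

>>> step_arm([
  [[0,0,0,0,0,0,60],[0,0,0,0,0,0,94],[0,0,0,0,0,0,94],[0,0,0,0,0,0,94],[0,0,-30,0,0,0,94],[0,0,-50,0,0,0,94],[0,0,-50,0,0,0,94],[22.7,-43.6,0,0,0,0,94],[22.7,-43.6,0,0,0,0,94],[22.7,-43.6,0,0,0,0,94],[22.7,-43.6,0,0,0,0,94],[22.7,-43.6,0,0,0,0,94],[22.7,-43.6,0,0,0,0,94],[22.7,-43.6,0,0,0,0,94],[22.7,-43.6,0,0,0,0,94],[0,0,0,0,0,-0.187,94],[0,0,0,0,0,-0.187,94],[0,0,0,0,0,-0.187,94],[0,0,0,0,0,-0.187,94],[0,0,0,0,0,0,94]],
])

```text
time: 13.52
tool_pos: [0.4909, 0.1653, 0.3569]
ee_rot: [3.142, 0.0, 1.181]
wrist_force: [0.5, 0.5, 0.2]
width: 0.094
finger_force: 0.0
```

>>> step_arm([
  [[0,0,50,0,0,0,94],[0,0,45,0,0,0,94],[0,0,24,0,0,0,94],[0,0,0,0,0,0,94],[0,0,0,0,0,0,94],[0,0,0,0,0,0,24],[0,0,0,0,0,0,24],[0,0,0,0,0,0,24],[0,0,0,0,0,0,24],[0,0,0,0,0,0,24],[0,0,0,0,0,0,24],[0,0,0,0,0,0,24],[0,0,0,0,0,0,24]],
])

```text
time: 15.15
tool_pos: [0.4908, 0.1653, 0.2379]
ee_rot: [-3.141, 0.0, 1.183]
wrist_force: [-1.0, 1.1, 0.5]
width: 0.0375
finger_force: 30.0
```

>>> step_arm([
  [[0,0,-30,0,0,0,24],[0,0,-50,0,0,0,24],[0,0,-50,0,0,0,24],[-23.1,12.5,0,0,0,0,24],[-46.2,25.1,0,0,0,0,24],[-46.2,25.1,0,0,0,0,24],[-46.2,25.1,0,0,0,0,24],[-46.2,25.1,0,0,0,0,24],[-46.2,25.1,0,0,0,0,24],[-46.2,25.1,0,0,0,0,24],[-23.2,12.7,0,0,0,0,24],[0,0,0,0,0,0.187,24],[0,0,0,0,0,0.187,24],[0,0,0,0,0,0.187,24],[0,0,0,0,0,0.187,24],[0,0,0,0,0,0,24],[0,0,0,0,0,0,24]],
])

```text
time: 17.27
tool_pos: [0.5313, -0.2008, 0.3676]
ee_rot: [-3.141, 0.0, 0.438]
wrist_force: [1.0, -0.1, -1.0]
width: 0.0374
finger_force: 30.0
```

>>> step_arm([
  [[0,0,50,0,0,0,24],[0,0,40,0,0,0,24],[0,0,0,0,0,0,24],[0,0,0,0,0,0,24]],
])

```text
time: 17.77
tool_pos: [0.5319, -0.201, 0.2797]
ee_rot: [3.139, -0.002, 0.436]
wrist_force: [0.1, 0.4, -1.3]
width: 0.0374
finger_force: 30.0
```

```bash
python3 - <<'E'
from h import *
o=robot.get_obs(); print(o['tool_pos'],o['ee_rot'])
p=eyes.snapshot("wrist"); cv2.imwrite("pics/w4.png",p['color'][:,:,::-1])
E
```

```text
[ 0.53186007 -0.20097528  0.27972198] [ 3.13945912e+00 -1.60051223e-03  4.35788615e-01]
```

View pics/w4.png

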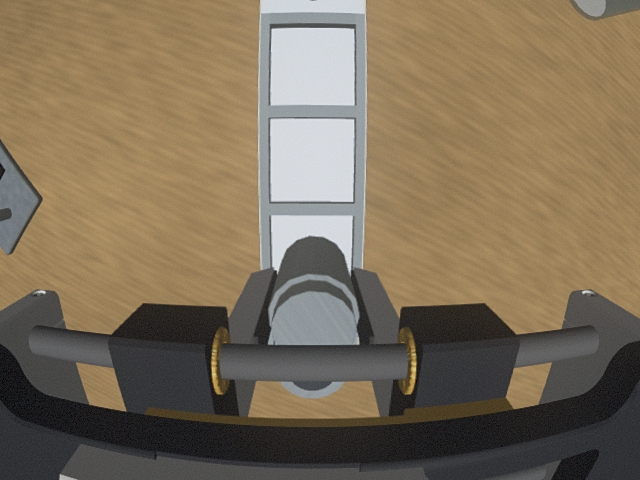

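>>> step_arm([
  [[0,0,25,0,0,0,24],[0,0,12,0,0,0,24],[0,0,4,0,0,0,24],[0,0,2,0,0,0,24],[0,0,0.5,0,0,0,24],[0,0,0,0,0,0,24],[0,0,0,0,0,0,24]],
])

```text
time: 18.7
tool_pos: [0.5314, -0.2008, 0.2349]
ee_rot: [3.141, -0.0, 0.435]
wrist_force: [0.4, -1.0, -1.7]
width: 0.0378
finger_force: 30.0
```

>>> step_arm([
  [[0,0,0.7,0,0,0,24],[0,0,0.4,0,0,0,24],[0,0,0,0,0,0,24]],
])

```text
time: 19.08
tool_pos: [0.5314, -0.2008, 0.2339]
ee_rot: [3.141, -0.0, 0.435]
wrist_force: [-1.6, 0.5, 1.1]
width: 0.0376
finger_force: 30.0
```

>>> step_arm([
  [[0,0,0,0,0,0,60],[0,0,0,0,0,0,94],[0,0,0,0,0,0,94],[0,0,0,0,0,0,94],[0,0,-30,0,0,0,94],[0,0,-45,0,0,0,94],[0,0,-45,0,0,0,94],[20.5,-49,0,0,0,0,94],[20.5,-49,0,0,0,0,94],[20.5,-49,0,0,0,0,94],[20.5,-49,0,0,0,0,94],[20.5,-49,0,0,0,0,94],[20.5,-49,0,0,0,0,94],[20.5,-49,0,0,0,0,94],[20.5,-49,0,0,0,0,94],[0,0,0,0,0,-0.187,94],[0,0,0,0,0,-0.187,94],[0,0,0,0,0,-0.187,94],[0,0,0,0,0,-0.187,94],[0,0,0,0,0,0,94]],
])

```text
time: 21.58
tool_pos: [0.5148, 0.2239, 0.3533]
ee_rot: [3.142, 0.0, 1.181]
wrist_force: [0.1, 0.1, -0.7]
width: 0.0939
finger_force: 0.0
```

>>> step_arm([
  [[0,0,50,0,0,0,94],[0,0,50,0,0,0,94],[0,0,24,0,0,0,94],[0,0,0,0,0,0,94],[0,0,0,0,0,0,94],[0,0,0,0,0,0,24],[0,0,0,0,0,0,24],[0,0,0,0,0,0,24],[0,0,0,0,0,0,24],[0,0,0,0,0,0,24],[0,0,0,0,0,0,24],[0,0,0,0,0,0,24],[0,0,0,0,0,0,24]],
])

```text
time: 23.2
tool_pos: [0.5148, 0.2239, 0.2293]
ee_rot: [-3.141, 0.0, 1.183]
wrist_force: [-0.9, 0.6, 0.7]
width: 0.0417
finger_force: 30.0
```

>>> step_arm([
  [[0,0,-35,0,0,0,24],[0,0,-50,0,0,0,24],[0,0,-50,0,0,0,24],[-24.3,15.7,0,0,0,0,24],[-48.6,31.4,0,0,0,0,24],[-48.6,31.4,0,0,0,0,24],[-48.6,31.4,0,0,0,0,24],[-48.6,31.4,0,0,0,0,24],[-48.6,31.4,0,0,0,0,24],[-48.6,31.4,0,0,0,0,24],[-24.3,15.7,0,0,0,0,24],[0,0,0,0,0,0.187,24],[0,0,0,0,0,0.187,24],[0,0,0,0,0,0.187,24],[0,0,0,0,0,0.187,24],[0,0,0,0,0,0,24],[0,0,0,0,0,0,24]],
])

```text
time: 25.32
tool_pos: [0.5897, -0.1742, 0.3641]
ee_rot: [-3.141, 0.0, 0.438]
wrist_force: [-0.1, 0.2, -0.9]
width: 0.0416
finger_force: 30.0
```

>>> step_arm([
  [[0,0,50,0,0,0,24],[0,0,45,0,0,0,24],[0,0,0,0,0,0,24],[0,0,0,0,0,0,24]],
])

```text
time: 25.82
tool_pos: [0.5903, -0.1744, 0.2713]
ee_rot: [3.14, -0.002, 0.436]
wrist_force: [-0.0, -0.7, -0.8]
width: 0.0416
finger_force: 30.0
```

```bash
python3 - <<'E'
from h import *
o=robot.get_obs(); print(o['tool_pos'],o['ee_rot'])
p=eyes.snapshot("wrist"); cv2.imwrite("pics/w5.png",p['color'][:,:,::-1])
E
```

```text
[ 0.59027168 -0.17439442  0.27127081] [ 3.13954322e+00 -1.84740402e-03  4.35771321e-01]
```

View pics/w5.png

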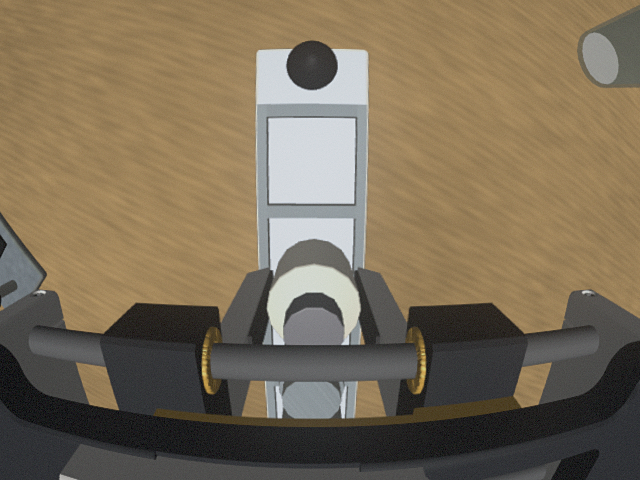

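>>> step_arm([
  [[0,0,25,0,0,0,24],[0,0,12,0,0,0,24],[0,0,4,0,0,0,24],[0,0,1.8,0,0,0,24],[0,0,0.4,0,0,0,24],[0,0,0.4,0,0,0,24],[0,0,0,0,0,0,24],[0,0,0,0,0,0,24]],
])

```text
time: 26.88
tool_pos: [0.5897, -0.1742, 0.2259]
ee_rot: [3.141, -0.0, 0.435]
wrist_force: [-0.6, 0.1, -1.5]
width: 0.0416
finger_force: 30.0
```

>>> step_arm([
  [[0,0,0.6,0,0,0,24],[0,0,0.3,0,0,0,24],[0,0,0,0,0,0,24]],
])

```text
time: 27.25
tool_pos: [0.5897, -0.1742, 0.2253]
ee_rot: [3.141, -0.0, 0.435]
wrist_force: [-0.7, 0.6, 1.4]
width: 0.0414
finger_force: 30.0
```

>>> step_arm([
  [[0,0,0,0,0,0,60],[0,0,0,0,0,0,94],[0,0,0,0,0,0,94],[0,0,0,0,0,0,94],[0,0,-30,0,0,0,94],[0,0,-50,0,0,0,94],[0,0,-50,0,0,0,94],[18.4,-54.5,0,0,0,0,94],[18.4,-54.5,0,0,0,0,94],[18.4,-54.5,0,0,0,0,94],[18.4,-54.5,0,0,0,0,94],[18.4,-54.5,0,0,0,0,94],[18.4,-54.5,0,0,0,0,94],[18.4,-54.5,0,0,0,0,94],[18.4,-54.5,0,0,0,0,94],[0,0,0,0,0,-0.187,94],[0,0,0,0,0,-0.187,94],[0,0,0,0,0,-0.187,94],[0,0,0,0,0,-0.187,94],[0,0,0,0,0,0,94]],
])

```text
time: 29.75
tool_pos: [0.5394, 0.2833, 0.3548]
ee_rot: [-3.142, 0.0, 1.181]
wrist_force: [-0.0, -0.3, 0.1]
width: 0.094
finger_force: 0.0
```

>>> step_arm([
  [[0,0,50,0,0,0,94],[0,0,40,0,0,0,94],[0,0,21,0,0,0,94],[0,0,0,0,0,0,94],[0,0,0,0,0,0,94],[0,0,0,0,0,0,34],[0,0,0,0,0,0,34],[0,0,0,0,0,0,34],[0,0,0,0,0,0,34],[0,0,0,0,0,0,34],[0,0,0,0,0,0,34],[0,0,0,0,0,0,34],[0,0,0,0,0,0,34]],
])

```text
time: 31.38
tool_pos: [0.5395, 0.2832, 0.2438]
ee_rot: [3.142, 0.0, 1.183]
wrist_force: [0.6, -0.1, 0.0]
width: 0.0468
finger_force: 30.0
```

>>> step_arm([
  [[0,0,-30,0,0,0,34],[0,0,-50,0,0,0,34],[0,0,-50,0,0,0,34],[-22.4,16.4,0,0,0,0,34],[-44.7,32.9,0,0,0,0,34],[-44.7,32.9,0,0,0,0,34],[-44.7,32.9,0,0,0,0,34],[-44.7,32.9,0,0,0,0,34],[-44.7,32.9,0,0,0,0,34],[-44.7,32.9,0,0,0,0,34],[-44.7,32.9,0,0,0,0,34],[-22.4,16.4,0,0,0,0,34],[0,0,0,0,0,0.187,34],[0,0,0,0,0,0.187,34],[0,0,0,0,0,0.187,34],[0,0,0,0,0,0.187,34],[0,0,0,0,0,0,34],[0,0,0,0,0,0,34]],
])

```text
time: 33.62
tool_pos: [0.6478, -0.1468, 0.3737]
ee_rot: [-3.141, 0.0, 0.438]
wrist_force: [-0.4, 0.0, -1.3]
width: 0.0465
finger_force: 30.0
```

>>> step_arm([
  [[0,0,50,0,0,0,34],[0,0,40,0,0,0,34],[0,0,0,0,0,0,34],[0,0,0,0,0,0,34]],
])

```text
time: 34.12
tool_pos: [0.6483, -0.1474, 0.2858]
ee_rot: [3.14, -0.002, 0.436]
wrist_force: [0.0, -0.8, -0.8]
width: 0.0464
finger_force: 30.0
```

```bash
python3 - <<'E'
from h import *
o=robot.get_obs(); print(o['tool_pos'],o['ee_rot'])
p=eyes.snapshot("wrist"); cv2.imwrite("pics/w6.png",p['color'][:,:,::-1])
E
```

```text
[ 0.64825328 -0.14742495  0.28579707] [ 3.13976384e+00 -2.02237794e-03  4.35902216e-01]
```

View pics/w6.png

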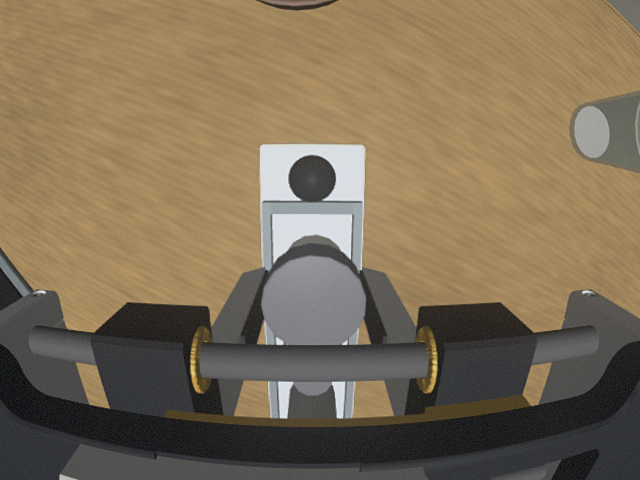

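>>> step_arm([
  [[0,0,25,0,0,0,34],[0,0,12,0,0,0,34],[0,0,4,0,0,0,34],[0,0,1.8,0,0,0,34],[0,0,0.5,0,0,0,34],[0,0,0.5,0,0,0,34],[0,0,0,0,0,0,34],[0,0,0,0,0,0,34]],
])

```text
time: 35.17
tool_pos: [0.6478, -0.1474, 0.2403]
ee_rot: [3.141, -0.0, 0.435]
wrist_force: [-0.4, -0.0, -1.3]
width: 0.0465
finger_force: 30.0
```

>>> step_arm([
  [[0,0,0.5,0,0,0,34],[0,0,0.3,0,0,0,34],[0,0,0,0,0,0,34]],
])

```text
time: 35.55
tool_pos: [0.6478, -0.1474, 0.2398]
ee_rot: [3.141, -0.0, 0.435]
wrist_force: [-1.5, 0.0, 2.2]
width: 0.0464
finger_force: 30.0
```

Contact. I release, rise and back off for a look.

>>> step_arm([
  [[0,0,0,0,0,0,60],[0,0,0,0,0,0,94],[0,0,0,0,0,0,94],[0,0,0,0,0,0,94],[0,0,-30,0,0,0,94],[0,0,-50,0,0,0,94],[0,0,-60,0,0,0,94],[-20,0,-20,0,0,0,94],[-60,0,0,0,0,0,94],[-60,0,0,0,0,0,94],[-60,0,0,0,0,0,94],[-40,0,0,0,0,0,94],[0,0,0,0,0,0,94],[0,0,0,0,0,0,94]],
])

```text
time: 37.3
tool_pos: [0.4305, -0.2484, 0.3995]
ee_rot: [3.141, -0.001, 0.435]
wrist_force: [-0.7, -0.2, -0.3]
width: 0.0941
finger_force: 0.0
```

```bash
python3 - <<'E'
from h import *
a=eyes.snapshot("side")['color']; b=eyes.snapshot("wrist")['color']
im=np.hstack([cv2.resize(a[150:450,250:550],(400,400)),cv2.resize(b[0:360,140:500],(400,400))])
cv2.imwrite("pics/end.png",im[:,:,::-1])
E
```

```text
(no output)
```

View pics/end.png

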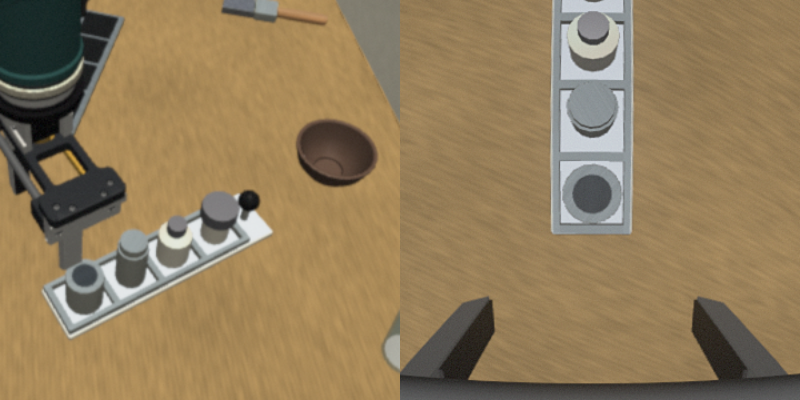

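All four jars stand upright in their own compartments: mushroom next to the knob, then bottle, tall and short. The gripper is clear of them.

```bash
python3 -c "
from bench import robot
print(robot.close_job())"
```

```text
the job is handed in; nothing more can be done
None
```

I moved all four jars to the grinding rack in reverse order, with the mushroom jar nearest its knob, then bottle, tall and short, each set down upright in its own compartment, and handed the job in at about 37 s.

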